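Set the stop collar of a bench stand on its forked spacer

ROBOT

A 6-joint arm with a two-finger parallel gripper is mounted at the origin on the work surface. World frame = base frame: x ahead of the robot, y to its left, z up, the work surface at z = 0. Lengths are in m, angles in degrees, forces in N, time in s.
With the tool pointing down it reaches from about 0.325 to 0.85 m from the base axis. Payload 15.5 kg.
Tool frame: the origin (TCP) lies midway between the tips of the shut fingers; the grasp point (between the pads) lies 19 mm behind it; y points along the fingers, x is the direction in which the jaws open and shut, and the axes are right-handed (so a half turn about y gives the same grasp; the last joint's range is limited). The gripper opens to 91 mm and grips with 3 to 60 N. Pads are 32 mm wide; open, the fingers measure 118 mm over their backs; the gripper's body (76 mm by 178 mm) begins 60 mm behind the grasp point.
Start: joints at [59.444, 28.281, 77.091, -0, 74.628, -5.472], TCP at [0.265, 0.566, 0.184] pointing down, gripper open.
Joint ranges: [-166.48, 166.48], [-47.26, 123.95], [12.59, 153.08], [-70.14, 250.14], [6.76, 159.57], [-176.63, 176.63]. Speed limits (degrees/s): [108.29, 108.29, 147.25, 172.46, 172.46, 172.46].

INTERFACE

Orientations are given as a 3x3 rotation matrix whose columns are the frame's x, y, z axes.
In Python, from bench import ctrl gives the robot as it stands. The module is installed in compiled form; this text tells all that it offers. Calls block until the motion is done:
- ctrl.goto(position, orientation): joint-space move of the TCP to a pose.
- ctrl.move_l(position, vel=0.15, ori=None, contact_N=None): straight line of the TCP; ori=None keeps the orientation; vel is the mean speed in m/s. With contact_N (N) it stops when the force on the tool has changed by that much, and returns True; else False.
- ctrl.movej(angles): joint-space move.
- ctrl.command_gripper(opening): opening from 0.0 (shut) to 1.0 (fully open); the grip force is fixed at half the most; returns when the fingers have stopped.
- ctrl.sleep(seconds).
- ctrl.ik(position, orientation): joint angles nearest the present ones, or None.
- ctrl.read_camera(name): name is "side" or "top" or "wrist"; returns the picture (480x640x3 uint8, blue, green, red); there is no depth.
- ctrl.camera_params(name): a dict with "fx", "fy", "cx", "cy" (pixels), "D" ([k1, k2, p1, p2, k3] as OpenCV has them; the pictures are not rectified), "pose" (4x4, takes a point from camera to world coordinates); the wrist camera has in their place "T_tool_cam" (4x4, takes a point from camera to tool coordinates, whose origin is the TCP and whose axes are the tool frame's). Camera axes: x right, y up, looking along -z (the intrinsics and any distortion apply to the point x, -y, -z); pixel columns grow to the right and rows downward; lengths in m; the calibration is good to about 2 mm. A picture is of the moment at which its call begins: read the wrist's pose just before it. camera_params takes no time and is no camera call.
A pose or a line that the arm cannot do raises ctrl.MotionError and nothing moves.
- ctrl.sign_off(): hands the job in, once; it reports no verdict.
Readings, each from a call of its own:
- ctrl.current_t(): time.
- ctrl.current_q(): joint angles.
- ctrl.current_dq(): joint speeds.
- ctrl.current_effort(): joint torques, N m.
- ctrl.current_tool_pos(): TCP position.
- ctrl.current_eef_rot(): TCP orientation.
- ctrl.current_contact_force(): force on the tool from outside, world axes, zero at the start.
- ctrl.current_wrist_torque(): the same for the moment, N m.
- ctrl.current_grip_width(): opening from 0.0 (shut) to 1.0 (fully open).
Only numpy, scipy, OpenCV 4.12 (cv2) and the standard library are available. Lean on these libraries where they do the work, as an engineer would, in place of code of your own. Each camera call takes 0.05 s, during which the arm holds its last target.

TASK

Slide the orange forked spacer flat on to the round seat of the stand, around the threaded post until the end of its slot meets the post. Then spin the knurled brass collar down the post until you feel it touch, and a touch more so that it nips the spacer with a light load of about 10 N (4 to 18 N is good, and never as much as 25 N), and let go. Leave the blue spacer and the glassware where they are.

Things in the scene. Friction and masses are not known exactly. Their poses are not given: they have to be found in the camera images.
- stand: Fixed stand: white base plate 205 x 120 x 13 mm (from 67 mm in front of the post to 138 mm behind it), a grey box 45 x 100 mm, reaching 47 mm above the table, centred 110 mm behind the post, and an upright threaded post. Origin at table height on the post's axis; z up; +x points from the post to the grey box, so the free front side is -x.
- seat_center (a point): On the post's axis at the top face of the round seat, an aluminium disc 90 mm across, its top 27 mm above the table (this point stays put). The seat is stiffly cushioned: under a nip of 10 N it sinks only 0.4 mm, too little to see. The post is 20 mm thick (21.4 mm over the thread crests).
- collar: Knurled brass collar on the post. This entry is a fixed point on the post's axis at seat height: the collar's height and angle are NOT measured. Its underside starts 28 to 36 mm above the seat. Round, 40 mm tall: sleeve 40 mm across for the lowest 16 mm, then the knurled grip, 46 mm across. Pinch it across any diameter from above, about 26 mm above its underside.
- post_top (a point): Top centre of the post, 82 mm above the seat. Right-hand fast thread: a full turn clockwise seen from above sinks the collar 40 mm (6.4 mm per rad), hand and all; friction holds it where it is left. Free turning in small steps gives a steady torque of 0.1 to 0.15 N m; at first touch the held torque shifts, mostly drops, by 0.02 N m or more. Past that 0.01 rad adds about 1 N.
- spacer_slot (a point): The orange forked spacer (loose, 0.13 kg, 20 mm thick, a flat fork 48 mm wide). This point is the centre of its slot, half-way up (10 mm above its underside): it lies on the post's axis when the spacer is home. x points out of the slot's open mouth, z up. The slot is 24 mm wide with a flared mouth, open at +x (prongs end 35 mm ahead of this point), and its closed end is 10.5 mm behind this point.
- spacer_grip (a point): Grip of the orange spacer: the middle of its upright black fin, 85 mm behind the slot centre (-x) and 48 mm above the spacer's underside. The fin is 14 mm thick (along y), 30 mm long (along x), and its top is 70 mm above the underside. Same axes as the slot point. The slot point hence lies at +85 mm in x and -38 mm in z from here.
- spacer: The orange spacer's body frame, origin under the slot centre, on its underside; axes as the slot point.
- blue_grip (a point): Fin of the blue forked spacer (12 mm thick, same outline and fin): not to be used.
- blue_spacer: The blue forked spacer, to be left alone: origin under its slot centre.
- flask: Corked glass flask, 76 mm across, 126 mm tall, loose. Origin under its centre.
- reagent: White bottle with a black cap, 60 mm across, 130 mm tall, loose. Origin under its centre.
- amber_jar: Amber jar, 56 mm across, 80 mm tall, loose. Origin under its centre.
- beaker: Empty glass beaker, 80 mm across, 100 mm tall, loose. Origin under its centre.
Things that resemble listed ones, but are neither listed nor needed, are in the scene too. Of the things that look like the spacer, take the one that is farthest to the robot's right at the start.

How it is judged:
By the outcome, as a careful person would: the job done as asked, in the order asked, and still so for the second after the job is handed in, with the robot touching nothing.
It also fails if it takes over 72 s, if anything falls off the work surface, if the arm or the gripper's body presses on something with over 40 N, if the wrist force passes 120 N, or if a joint passes its speed limit or range.

## Working session

There is one attempt and no reset: what is moved stays moved. The work goes in short steps, each a Python script; the robot and the scene stay as the last script left them, time stands still between calls to the robot, and variables do not carry over. Pictures are saved under pics/ and viewed, and the job is handed in when it is done.

```bash
ls; mkdir -p pics; python3 - <<'E'
from bench import ctrl
import cv2,numpy as np
for n in("side","top","wrist"):
    cv2.imwrite(f"pics/{n}0.png",ctrl.read_camera(n)); print(n,ctrl.camera_params(n))
print(ctrl.current_t(),ctrl.current_tool_pos(),ctrl.current_eef_rot())
E
```

```text
pics
side {'fx': 582.6533767725367, 'fy': 582.6533767725367, 'cx': 314.34662463035954, 'cy': 238.8714619677882, 'D': array([-0.02080173,  0.        ,  0.        ,  0.        ,  0.        ]), 'pose': array([[ 0.99981712,  0.00654687, -0.01796843,  0.50648388],
       [-0.01686719,  0.74467257, -0.66721681, -1.00142855],
       [ 0.00901242,  0.66739786,  0.74464681,  1.26754062],
       [ 0.        ,  0.        ,  0.        ,  1.        ]])}
top {'fx': 513.3149115322743, 'fy': 513.3149115322743, 'cx': 324.1328185001465, 'cy': 249.801491851288, 'D': array([0.00031426, 0.        , 0.        , 0.        , 0.        ]), 'pose': array([[ 0.02633743,  0.99345055, -0.11118604,  0.38973819],
       [-0.99961305,  0.02517723, -0.01182613,  0.06237315],
       [-0.00894932,  0.11145449,  0.99372924,  1.48327574],
       [ 0.        ,  0.        ,  0.        ,  1.        ]])}
wrist {'fx': 380.7574885565502, 'fy': 380.7574885565502, 'cx': 318.72976068819224, 'cy': 243.89598318205006, 'D': array([-0.0749953,  0.       ,  0.       ,  0.       ,  0.       ]), 'T_tool_cam': array([[ 9.99998200e-01, -1.88996838e-03,  1.69423737e-04,
         1.13947933e-04],
       [ 6.23597334e-04,  2.42993749e-01, -9.70027654e-01,
        -2.00637046e-01],
       [ 1.79215268e-03,  9.70026013e-01,  2.42994490e-01,
         6.97947917e-02],
       [ 0.00000000e+00,  0.00000000e+00,  0.00000000e+00,
         1.00000000e+00]])}
0.15 [0.26479395 0.56579025 0.18337319] [[ 4.23921582e-01 -4.64073041e-04 -9.05698778e-01]
 [ 9.05698431e-01 -7.97683865e-04  4.23921828e-01]
 [-9.19191994e-04 -9.99999574e-01  8.21548187e-05]]
```

View pics/side0.png

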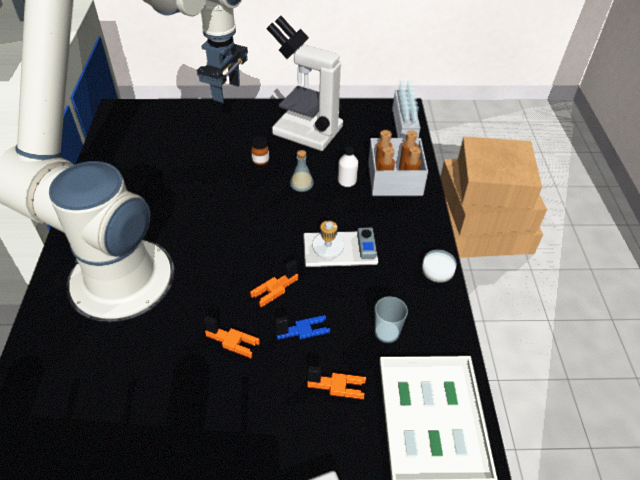

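View pics/top0.png

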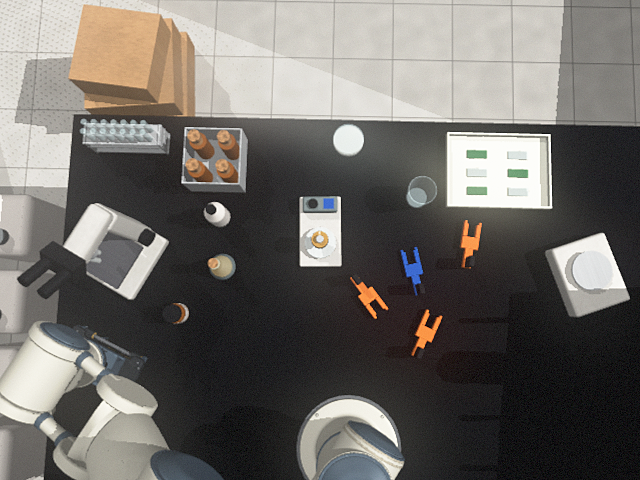

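View pics/wrist0.png

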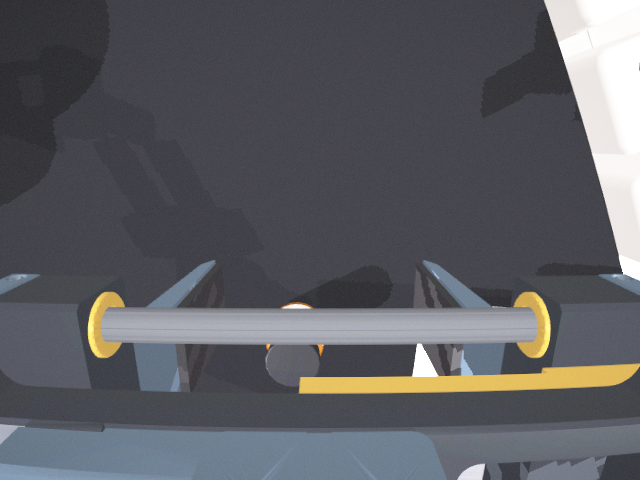

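```bash
python3 - <<'E'
import cv2,numpy as np
t=cv2.imread("pics/top0.png");s=cv2.imread("pics/side0.png")
def crop(im,x,y,w,h,k,n): cv2.imwrite(n,cv2.resize(im[y:y+h,x:x+w],None,fx=k,fy=k,interpolation=cv2.INTER_CUBIC))
a=cv2.resize(t[210:280,440:500],None,fx=8,fy=8,interpolation=cv2.INTER_CUBIC)
cv2.imwrite("pics/top_sp.png",a)
crop(t,290,190,70,85,7,"pics/top_st.png")
crop(s,300,360,75,45,10,"pics/side_sp.png")
crop(s,295,210,90,65,8,"pics/side_st.png")
E
```

```text
(no output)
```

View pics/top_sp.png

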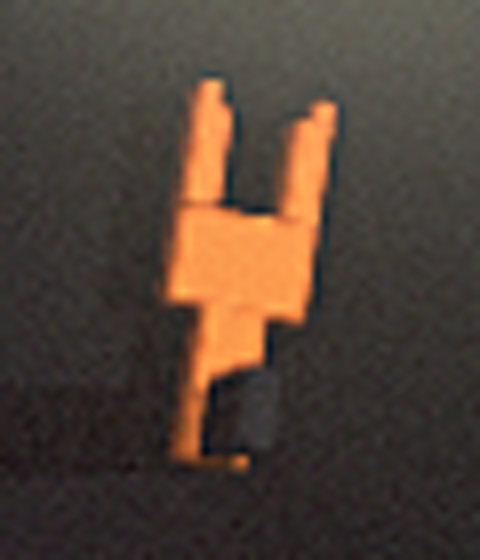

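View pics/top_st.png

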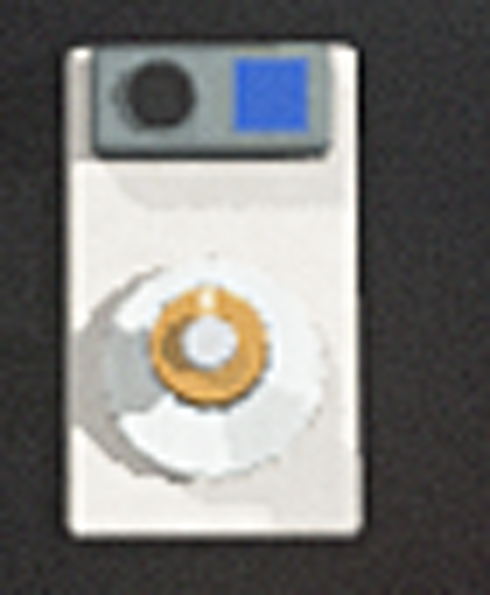

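View pics/side_sp.png

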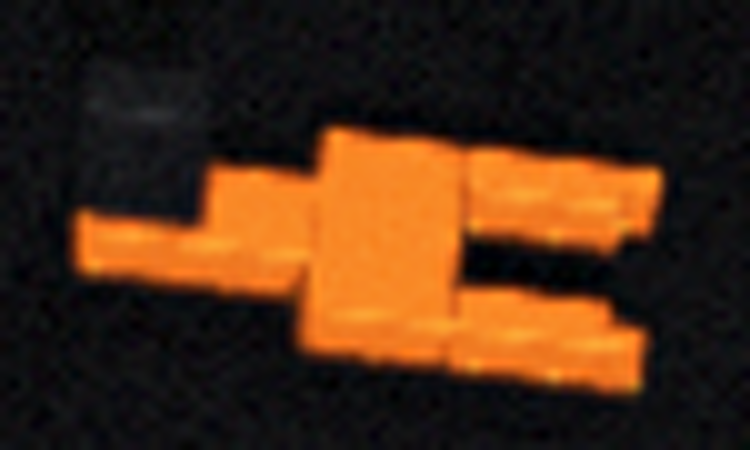

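View pics/side_st.png

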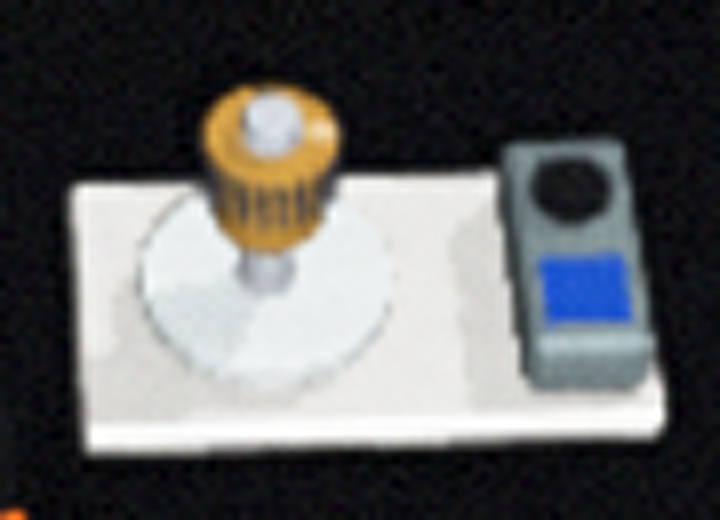

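```bash
cat > h.py <<'E'
import numpy as np,cv2
from scipy.optimize import least_squares
def proj(P,cam,pose):
    K=np.array([[cam['fx'],0,cam['cx']],[0,cam['fy'],cam['cy']],[0,0,1]])
    P=np.atleast_2d(P).astype(float); Pc=(P-pose[:3,3])@pose[:3,:3]
    Pc=Pc*[1,-1,-1]
    return cv2.projectPoints(Pc,np.zeros(3),np.zeros(3),K,np.asarray(cam['D'],float))[0][:,0]
def body(p,pts):
    c,s=np.cos(p[2]),np.sin(p[2]); pts=np.asarray(pts,float)
    return np.c_[p[0]+c*pts[:,0]-s*pts[:,1],p[1]+s*pts[:,0]+c*pts[:,1],pts[:,2]]
def fit(obs,p0):
    # obs: list of (cam,pose,pts(mm),px)
    def r(p): return np.concatenate([(proj(body(p,np.array(a)/1000),c,T)-np.array(u)).ravel() for c,T,a,u in obs])
    s=least_squares(r,p0,loss='soft_l1'); return s.x,r(s.x).reshape(-1,2)
def wpose(ctrl):
    T=np.eye(4);T[:3,:3]=ctrl.current_eef_rot();T[:3,3]=ctrl.current_tool_pos()
    return T@ctrl.camera_params("wrist")['T_tool_cam']
E
python3 - <<'E'
from h import *
from bench import ctrl
np.set_printoptions(precision=4,suppress=True)
ct,cs=ctrl.camera_params("top"),ctrl.camera_params("side")
def un(u,k,o): return (np.array(u)+.5)/k-.5+np.array(o)
spt=[[-85,0,70],[-10.5,-12,20],[-10.5,12,20],[35,-24,20],[-10.5,-24,20]]
sput=un([[260,408],[285,218],[222,207],[338,102],[320,222]],8,(440,210))
sps=[[35,24,20],[35,-24,20],[-10.5,24,20],[-10.5,-24,20],[-100,-24+24-12,0]]
spus=un([[663,170],[648,330],[464,149],[452,325],[75,272]],10,(300,360))
T=(ct,ct['pose'],spt,sput);S=(cs,cs['pose'],sps[:4],spus[:4])
for n,o in(('top',[T]),('side',[S]),('both',[T,S])):
    p,r=fit(o,[.44,-.27,0]);print(n,p,np.degrees(p[2]));print(r.round(1).tolist())
stt=[[138,60,13],[138,-60,13],[-67,60,13],[-67,-60,13],[0,0,109]]
stu=un([[68,47],[357,47],[67,535],[362,535],[210,341]],7,(290,190))
sts=[[-67,60,13],[-67,-60,13],[138,-60,13],[0,0,109],[0,0,27]]
ssu=un([[72,185],[85,425],[660,415],[273,127],[266,287]],8,(295,210))
T=(ct,ct['pose'],stt,stu);S=(cs,cs['pose'],sts,ssu)
for n,o in(('top',[T]),('side',[S]),('both',[T,S])):
    p,r=fit(o,[.44,.06,0]);print(n,p,np.degrees(p[2]));print(r.round(1).tolist())
# collar height: project collar rim circle in side crop
for h in(28,32,36):
  a=np.linspace(0,2*np.pi,72)
  for rr,z in((20,27+h),(23,27+h+40)):
    q=proj(np.c_[p[0]+rr/1000*np.cos(a),p[1]+rr/1000*np.sin(a),0*a+z/1000],cs,cs['pose'])
    q=(q-[295,210]+.5)*8-.5; print(h,z,q.min(0),q.max(0))
E
```

```text
top [ 0.6138 -0.3427 -0.1527] -8.747116528272153
[[0.2, -0.5], [0.2, 0.1], [-0.3, 0.0], [-0.0, -0.1], [-0.1, 0.4]]
side [ 0.6129 -0.3417 -0.1215] -6.959145746711331
[[-0.5, -0.8], [0.0, 1.7], [0.3, -0.6], [0.1, 0.2]]
both [ 0.6133 -0.3421 -0.1389] -7.958973803196881
[[0.4, -0.3], [0.0, 0.2], [-0.4, 0.3], [-0.4, -0.0], [-0.2, 0.4], [-0.2, -0.4], [-0.0, 2.1], [0.7, -0.4], [0.1, 0.3]]
top [0.5738 0.092  0.0299] 1.711122216367425
[[0.1, -0.2], [-0.0, -0.4], [0.2, 0.2], [-0.2, 0.0], [-0.1, 0.3]]
side [0.574  0.0895 0.0302] 1.7292072197276354
[[-0.2, -0.1], [-0.3, 1.7], [1.1, 0.7], [-0.2, -1.1], [-0.1, -1.2]]
both [0.5739 0.0915 0.0302] 1.7302426959571906
[[0.3, -0.2], [0.2, -0.4], [0.3, 0.2], [-0.0, -0.0], [0.1, 0.2], [-0.2, -0.6], [-0.3, 1.2], [1.0, 0.2], [-0.2, -1.6], [-0.2, -1.8]]
28 55 [209.7893 178.0351] [323.8745 262.7903]
28 95 [203.077   93.7749] [336.706  191.5639]
32 59 [209.9865 170.3625] [324.2799 255.1471]
32 99 [203.2652  85.8154] [337.1426 183.6337]
36 63 [210.1843 162.662 ] [324.6869 247.4757]
36 103 [203.4542  77.8266] [337.5809 175.6736]
```

```bash
python3 - <<'E'
from h import *
from bench import ctrl
np.set_printoptions(precision=4,suppress=True)
def R(yaw): # tool z along yaw, y down, x = y×z
    z=np.array([np.cos(yaw),np.sin(yaw),0]);y=np.array([0,0,-1.]);return np.c_[np.cross(y,z),y,z]
yaw=np.radians(-8.3);p=np.array([.6135,-.3423]);g=p-.085*np.array([np.cos(yaw),np.sin(yaw)])
for zz,y in((.17,yaw),):
  print(ctrl.ik([*g,zz],R(y)),ctrl.ik([*g,.029],R(y)))
st=np.array([.5739,.0915]);ys=np.radians(1.72);d=np.array([np.cos(ys),np.sin(ys)])
print(ctrl.ik([*(st-.15*d),.13],R(ys)),ctrl.ik([*(st-.085*d),.056],R(ys)))
for a in range(0,360,30): print(a,ctrl.ik([*st,.1],R(np.radians(a))))
E
```

```text
[-37.4223  28.9182  78.269   -0.      72.8127  60.8777] [-37.4223  38.2359  85.9706  -0.      55.7935  60.8777]
[  3.6809  17.2726 106.9608  -0.      55.7666  91.9609] [  3.4226  28.3664 103.1242  -0.      48.5094  91.7026]
0 [ 3.1724 30.1309 88.976  -0.     60.8931 93.1724]
30 [ 3.1724 30.1309 88.976  -0.     60.8931 63.1724]
60 [ 3.1724 30.1309 88.976  -0.     60.8931 33.1724]
90 [ 3.1724 30.1309 88.976  -0.     60.8931  3.1724]
120 [  3.1724  30.1309  88.976   -0.      60.8931 -26.8276]
150 [  3.1724  30.1309  88.976   -0.      60.8931 -56.8276]
180 [  3.1724  30.1309  88.976   -0.      60.8931 -86.8276]
210 [   3.1724   30.1309   88.976    -0.       60.8931 -116.8276]
240 [   3.1724   30.1309   88.976    -0.       60.8931 -146.8276]
270 None
300 [  3.1724  30.1309  88.976   -0.      60.8931 153.1724]
330 [  3.1724  30.1309  88.976   -0.      60.8931 123.1724]
```

```bash
cat >> h.py <<'E'
def R(yaw):
    z=np.array([np.cos(yaw),np.sin(yaw),0]);y=np.array([0,0,-1.]);return np.c_[np.cross(y,z),y,z]
E
python3 - <<'E'
from h import *
from bench import ctrl
yaw=np.radians(-8.3);p=np.array([.6135,-.3423]);g=p-.085*np.array([np.cos(yaw),np.sin(yaw)])
ctrl.move_l([.225,.48,.22],vel=.25)
ctrl.goto([*g,.17],R(yaw))
np.save("w1.npy",wpose(ctrl))
cv2.imwrite("pics/w1.png",ctrl.read_camera("wrist"));print(ctrl.current_t(),ctrl.current_tool_pos())
E
```

```text
3.8 [ 0.52973817 -0.32936264  0.17006018]
```

View pics/w1.png

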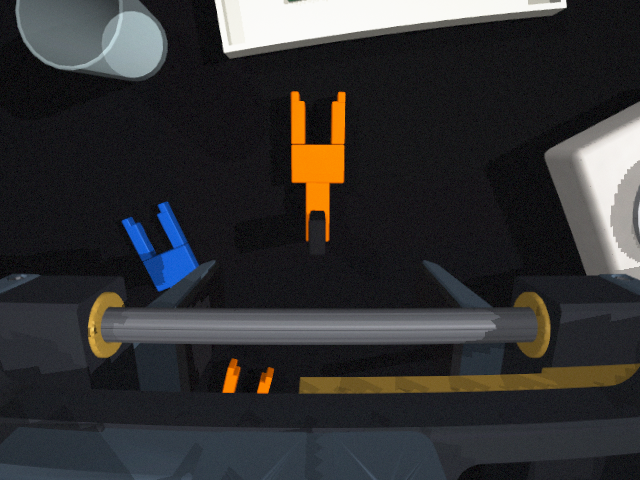

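```bash
python3 - <<'E'
import cv2
w=cv2.imread("pics/w1.png")
cv2.imwrite("pics/w1c.png",cv2.resize(w[85:185,275:365],None,fx=6,fy=6,interpolation=cv2.INTER_CUBIC))
cv2.imwrite("pics/w1d.png",cv2.resize(w[175:265,275:365],None,fx=6,fy=6,interpolation=cv2.INTER_CUBIC)*2)
E
```

```text
(no output)
```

View pics/w1c.png

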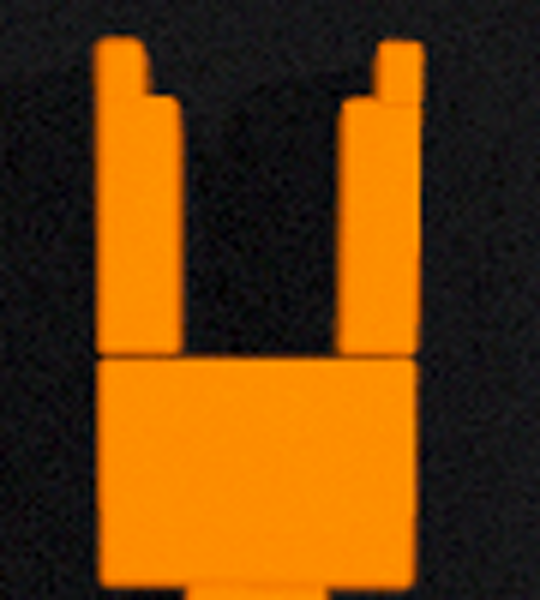

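View pics/w1d.png

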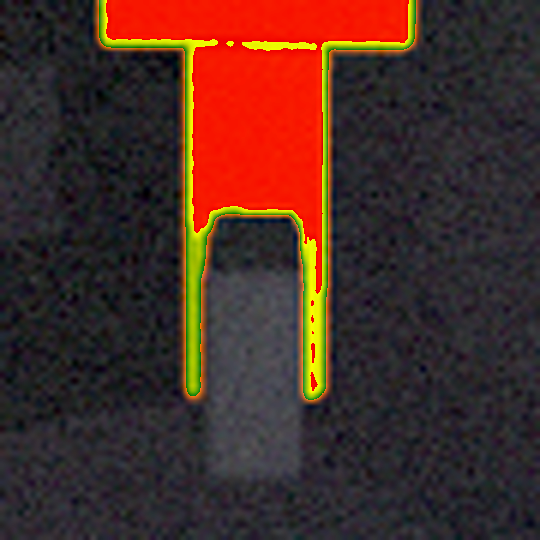

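```bash
python3 - <<'E'
from h import *
from bench import ctrl
np.set_printoptions(precision=4,suppress=True)
c=ctrl.camera_params("wrist");T=np.load("w1.npy")
un=lambda u,k,o:(np.array(u)+.5)/k-.5+np.array(o)
A=[[35,24,20],[35,-24,20],[-10.5,12,20],[-10.5,-12,20],[-10.5,24,20],[-10.5,-24,20]]
u=un([[94,38],[424,40],[182,355],[338,355],[97,357],[417,357]],6,(275,85))
B=[[-70,7,70],[-70,-7,70],[-100,7,70],[-100,-7,70]]
v=un([[207,268],[300,268],[207,478],[300,478]],6,(275,175))
for o in([(c,T,A,u)],[(c,T,B,v)],[(c,T,A,u),(c,T,B,v)]):
    p,r=fit(o,[.6135,-.3423,-.14]);print(p,np.degrees(p[2]),r.round(1).tolist())
E
```

```text
[ 0.6104 -0.3396 -0.1445] -8.27779609416223 [[0.0, -0.1], [0.0, -0.3], [-0.7, 0.2], [0.1, 0.3], [0.1, -0.1], [0.4, 0.0]]
[ 0.6111 -0.3392 -0.1427] -8.176983307869895 [[-1.0, -0.5], [1.0, -0.5], [-0.8, 0.5], [0.8, 0.5]]
[ 0.6107 -0.3396 -0.1473] -8.438419297542582 [[0.1, -0.5], [0.1, -0.5], [-0.8, -0.1], [0.0, 0.1], [0.0, -0.4], [0.3, -0.1], [-0.8, -0.0], [1.2, 0.0], [-0.7, 1.0], [0.8, 1.1]]
```

```bash
python3 - <<'E'
from h import *
from bench import ctrl
yaw=np.radians(-8.3);p=np.array([.612,-.341]);g=p-.085*np.array([np.cos(yaw),np.sin(yaw)])
ctrl.move_l([*g,.029],vel=.2,ori=R(yaw))
print(ctrl.current_contact_force())
ctrl.command_gripper(0.0)
print(ctrl.current_t(),ctrl.current_grip_width(),ctrl.current_contact_force())
ctrl.move_l([*g,.15],vel=.15)
print(ctrl.current_contact_force(),ctrl.current_wrist_torque())
np.save("w2.npy",wpose(ctrl))
cv2.imwrite("pics/w2.png",ctrl.read_camera("wrist"));print(ctrl.current_t(),ctrl.current_tool_pos(),ctrl.current_grip_width())
E
```

```text
[ 0.26777238 -0.17924894  1.04951251]
5.8167 0.1496643404301456 [-0.06270539  0.14862829 -0.0365016 ]
[-0.39782032  0.06454105 -1.50837651] [-0.01970279  0.20148492  0.02375021]
6.825 [ 0.52734479 -0.32831882  0.14888356] 0.15196037725506034
```

View pics/w2.png

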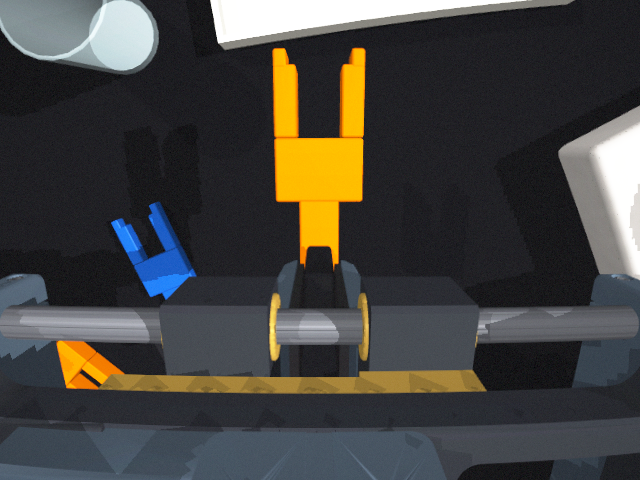

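```bash
python3 - <<'E'
import cv2
w=cv2.imread("pics/w2.png")
cv2.imwrite("pics/w2c.png",cv2.resize(w[40:150,265:375],None,fx=5,fy=5,interpolation=cv2.INTER_CUBIC))
E
```

```text
(no output)
```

View pics/w2c.png

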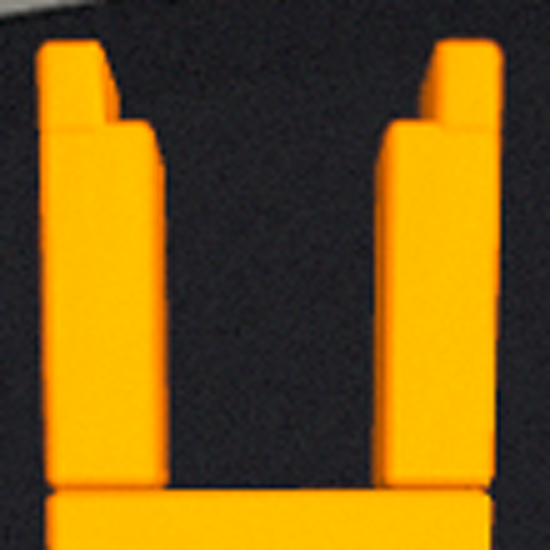

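```bash
python3 - <<'E'
from h import *
from bench import ctrl
np.set_printoptions(precision=2,suppress=True)
c=ctrl.camera_params("wrist");T=c['T_tool_cam']
un=lambda u,k,o:(np.array(u)+.5)/k-.5+np.array(o)
A=np.array([[35,24,20],[35,-24,20],[-10.5,12,20],[-10.5,-12,20],[-10.5,24,20],[-10.5,-24,20]])
u=un([[37,40],[502,40],[160,488],[386,488],[47,489],[492,489]],5,(265,40))
from scipy.spatial.transform import Rotation as Ro
# spacer->tool: spacer x->tool z, y->-tool x, z->-tool y
B=np.array([[0,-1,0],[0,0,-1],[1,0,0.]])
def pts(q): return ((Ro.from_euler('zyx',q[3:6]).apply(A-[-85,0,48])+q[:3])@B.T+[0,-19,0])/1000
for npitch in(0,1):
    f=lambda q:(proj(pts(np.r_[q[:4],q[4]*npitch,0]),c,T)-u).ravel()
    s=least_squares(f,np.zeros(5)); print("grip off mm xyz",s.x[:3],"yaw,pitch deg",np.degrees(s.x[3:]),f(s.x).reshape(-1,2).tolist())
E
```

```text
grip off mm xyz [-1.73  0.15 -1.74] yaw,pitch deg [0.22 0.  ] [[0.17174820504391164, 0.03512402814396154], [0.060298870923247705, -0.1530007064811585], [-0.11848554183791293, 0.13382686995640825], [-0.6995363811890911, 0.042596852927715645], [0.20687558383343685, 0.06326579935193877], [0.3745460842384887, -0.11904624875714376]]
grip off mm xyz [-1.52  0.15 -0.92] yaw,pitch deg [0.22 0.42] [[0.18388489204403413, 0.0637114026938761], [0.047675347857421, -0.12378221569137082], [-0.1475601813953631, 0.11904065005785469], [-0.6699130629344268, 0.027695879653435895], [0.14848460865289326, 0.048770612178685724], [0.4332729965416888, -0.13377141917348467]]
```

```bash
python3 - <<'E'
from h import *
from bench import ctrl
st=np.array([.5735,.091]);ys=np.radians(1.72);d=np.array([np.cos(ys),np.sin(ys)])
ctrl.goto([*(st-.15*d),.165],R(ys))
np.save("w3.npy",wpose(ctrl))
cv2.imwrite("pics/w3.png",ctrl.read_camera("wrist"));print(ctrl.current_t(),ctrl.current_tool_pos(),ctrl.current_grip_width())
E
```

```text
8.45 [0.42428794 0.08585688 0.16497433] 0.15077695193530918
```

View pics/w3.png

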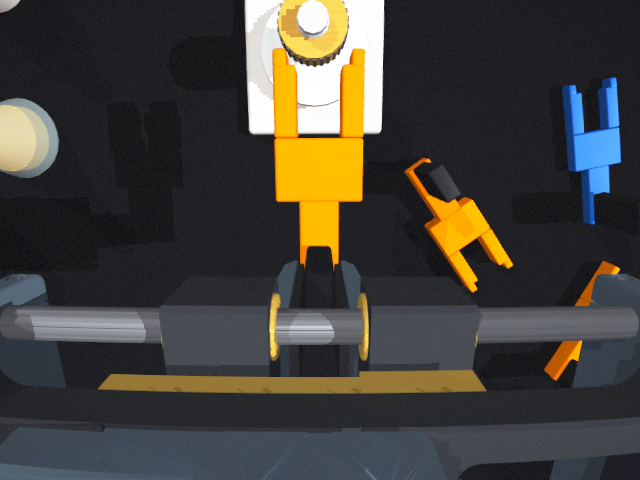

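```bash
python3 - <<'E'
import cv2
w=cv2.imread("pics/w3.png")
cv2.imwrite("pics/w3c.png",cv2.resize(w[0:145,235:395],None,fx=4,fy=4,interpolation=cv2.INTER_CUBIC))
E
```

```text
(no output)
```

View pics/w3c.png

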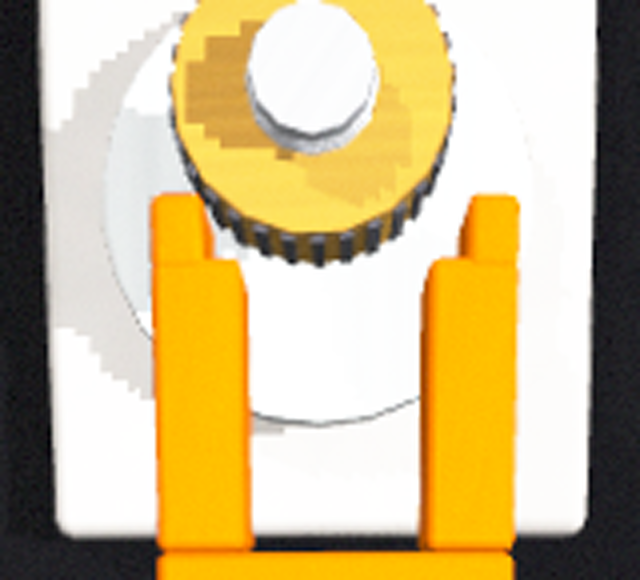

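```bash
python3 - <<'E'
from h import *
from bench import ctrl
np.set_printoptions(precision=4,suppress=True)
c=ctrl.camera_params("wrist");T=np.load("w3.npy")
un=lambda u,k,o:(np.array(u)+.5)/k-.5+np.array(o)
A=[[0,0,109],[-67,60,13],[-67,-60,13]]
u=un([[312.5,66],[57,535],[585,535]],4,(235,0))
p,r=fit([(c,T,A,u)],[.5735,.091,.03]);print(p,np.degrees(p[2]),r.round(1).tolist())
y=p[2]
# post only xy given z
f=lambda q:(proj([[q[0],q[1],.109]],c,T)-u[:1]).ravel()
print(least_squares(f,p[:2]).x)
p=np.r_[least_squares(f,p[:2]).x,0]
a=np.linspace(0,2*np.pi,180)
for h in(28,32,36):
    q=proj(np.c_[p[0]+.023*np.cos(a),p[1]+.023*np.sin(a),0*a+(67+h)/1000],c,T)
    q=(q-[235,0]+.5)*4-.5;print(h,q.min(0),q.max(0))
q=proj([[p[0]-.045,p[1],.027]],c,T);print((q-[235,0]+.5)*4-.5)
# spacer in hand world position (yaw .22deg)
tp=np.array([.42428794,.08585688]);ys=np.radians(1.72);d=np.array([np.cos(ys),np.sin(ys)]);n=np.array([-d[1],d[0]])
e=np.radians(.22);s=tp+d*(-1.6+85)/1000+n*(.15+85*np.sin(e))/1000;print("slot",s,"post rel in tool (along,lat) mm",(p[:2]-s)@d*1000,(p[:2]-s)@n*1000)
E
```

```text
[0.5718 0.0947 0.0319] 1.8283147638945298 [[0.1, 0.3], [-1.0, -0.1], [0.7, -0.3]]
[0.572  0.0948]
28 [173.4329 -54.5383] [454.1392 241.2153]
32 [170.8873 -64.6996] [455.9984 235.7173]
36 [168.2616 -75.1756] [457.9161 230.0471]
[[312.1874 423.0357]]
slot [0.5076 0.0888] post rel in tool (along,lat) mm 64.50933329301239 4.039245310141949
```

```bash
python3 - <<'E'
from h import *
from bench import ctrl
ys=np.radians(1.72);d=np.array([np.cos(ys),np.sin(ys)]);n=np.array([-d[1],d[0]])
tp=np.array([.42428794,.08585688])+n*.0039-d*.006
ctrl.move_l([*tp,.165],ori=R(ys),vel=.1)
ctrl.move_l([*tp,.0585],vel=.15)
print(ctrl.current_contact_force())
np.save("w4.npy",wpose(ctrl))
w=ctrl.read_camera("wrist");cv2.imwrite("pics/w4.png",w);print(ctrl.current_t(),ctrl.current_tool_pos())
cv2.imwrite("pics/w4c.png",cv2.resize(w[0:160,225:405],None,fx=4,fy=4,interpolation=cv2.INTER_CUBIC))
s=ctrl.read_camera("side")
cv2.imwrite("pics/s4c.png",cv2.resize(s[200:290,250:390],None,fx=5,fy=5,interpolation=cv2.INTER_CUBIC))
E
```

```text
[-0.47842734 -0.49126313 -1.30163193]
9.6083 [0.41880372 0.08963077 0.05920726]
```

View pics/w4c.png

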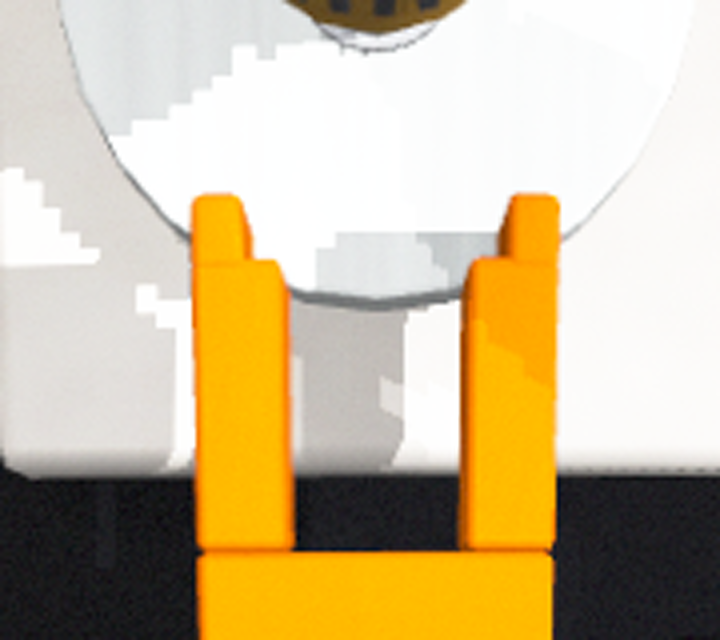

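View pics/s4c.png

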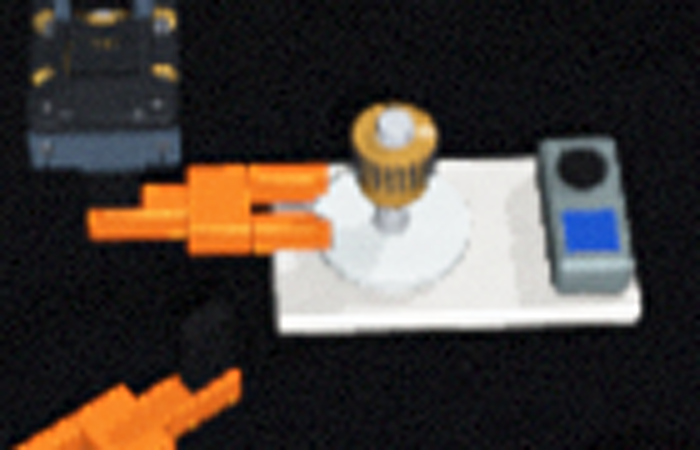

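```bash
python3 - <<'E'
from h import *
from bench import ctrl
ys=np.radians(1.72);d=np.array([np.cos(ys),np.sin(ys)])
tp=np.array([.41880372,.08963077])
print(ctrl.move_l([*(tp+.060*d),.0585],vel=.06,contact_N=6),ctrl.current_tool_pos(),ctrl.current_contact_force())
r=ctrl.move_l([*(tp+.078*d),.0585],vel=.02,contact_N=5);q=ctrl.current_tool_pos()
print(r,(np.array(q)[:2]-tp)@d,q,ctrl.current_contact_force(),ctrl.current_wrist_torque())
w=ctrl.read_camera("wrist");cv2.imwrite("pics/w5.png",w);print(ctrl.current_t())
E
```

```text
False [0.47831599 0.09143696 0.0584596 ] [-0.30661374 -0.22151448 -1.89830136]
True 0.0705932910879755 [0.48936588 0.09172728 0.05817606] [ 0.22861014 -0.22117471 -2.19113033] [-0.08125854  0.2028353  -0.0259933 ]
11.4667
```

View pics/w5.png

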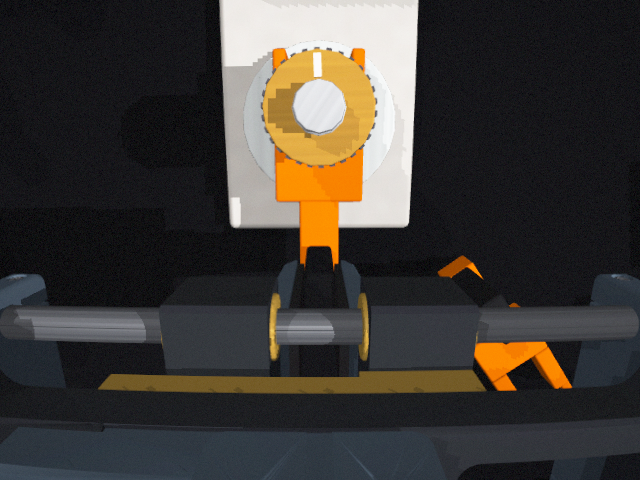

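```bash
python3 - <<'E'
from h import *
from bench import ctrl
ys=np.radians(1.72);d=np.array([np.cos(ys),np.sin(ys)])
q=np.array(ctrl.current_tool_pos())
r=ctrl.move_l([q[0],q[1],.053],vel=.01,contact_N=3);print(r,ctrl.current_tool_pos(),ctrl.current_contact_force(),ctrl.current_wrist_torque())
q=np.array(ctrl.current_tool_pos())
r=ctrl.move_l([*(q[:2]+.005*d),q[2]],vel=.01,contact_N=4);print(r,ctrl.current_tool_pos(),ctrl.current_contact_force(),ctrl.current_wrist_torque())
print(ctrl.current_t())
E
```

```text
True [0.48891696 0.09173639 0.05536697] [-0.7031163  -0.33264492  6.83924514] [-0.0874884   0.11125414 -0.02558579]
True [0.48893816 0.0917377  0.05537524] [-0.85764816  0.32647937  5.63136781] [-0.05692911  0.22349776  0.01442307]
12.075
```

```bash
python3 - <<'E'
from h import *
from bench import ctrl
ys=np.radians(1.72);d=np.array([np.cos(ys),np.sin(ys)])
q=np.array(ctrl.current_tool_pos())
r=ctrl.move_l([*(q[:2]+.005*d),q[2]+.0003],vel=.015,contact_N=9);print(r,ctrl.current_tool_pos(),ctrl.current_contact_force())
ctrl.command_gripper(0.45);print(ctrl.current_grip_width(),ctrl.current_tool_pos(),ctrl.current_contact_force())
q=np.array(ctrl.current_tool_pos())
ctrl.move_l([*(q[:2]-.0*d),.16],vel=.2)
np.save("w6.npy",wpose(ctrl))
w=ctrl.read_camera("wrist");cv2.imwrite("pics/w6.png",w);print(ctrl.current_t())
s=ctrl.read_camera("side")
cv2.imwrite("pics/s6c.png",cv2.resize(s[200:290,250:390],None,fx=5,fy=5,interpolation=cv2.INTER_CUBIC))
E
```

```text
True [0.48919066 0.09174868 0.0553592 ] [-3.24601378 -0.1793383   8.25827752]
0.44964947774819836 [0.48903451 0.09170231 0.05513765] [0.28511768 0.51213577 0.17514477]
13.65
```

View pics/w6.png

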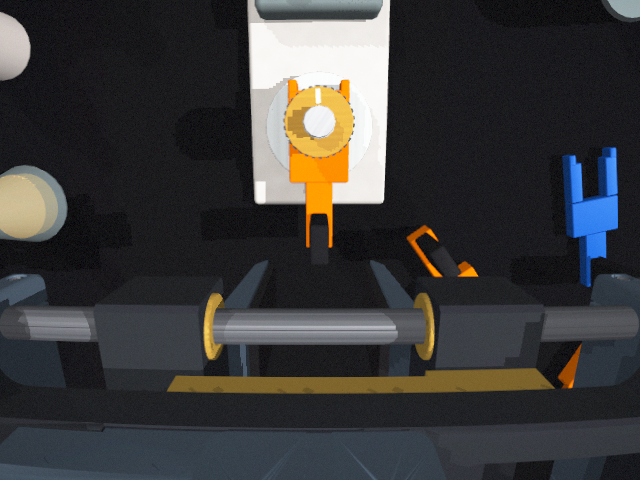

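View pics/s6c.png

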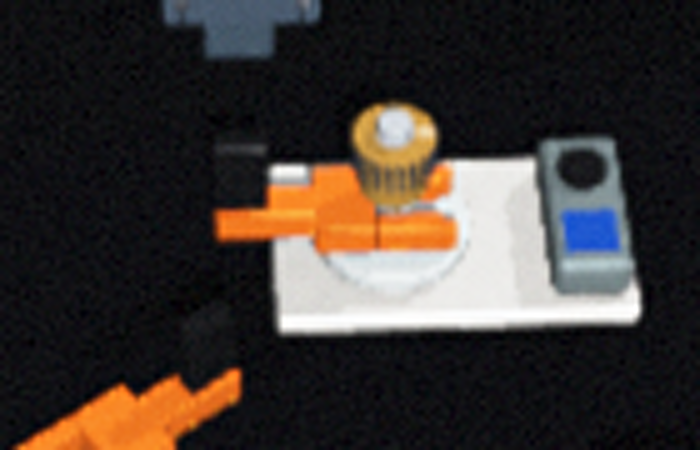

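```bash
python3 - <<'E'
import cv2
w=cv2.imread("pics/w6.png")
cv2.imwrite("pics/w6c.png",cv2.resize(w[70:270,260:380],None,fx=5,fy=5,interpolation=cv2.INTER_CUBIC)[:,:])
cv2.imwrite("pics/w6c.png",cv2.resize(w[70:190,260:380],None,fx=5,fy=5,interpolation=cv2.INTER_CUBIC))
cv2.imwrite("pics/w6d.png",cv2.resize(w[180:270,290:350],None,fx=6,fy=6,interpolation=cv2.INTER_CUBIC))
E
```

```text
(no output)
```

View pics/w6c.png

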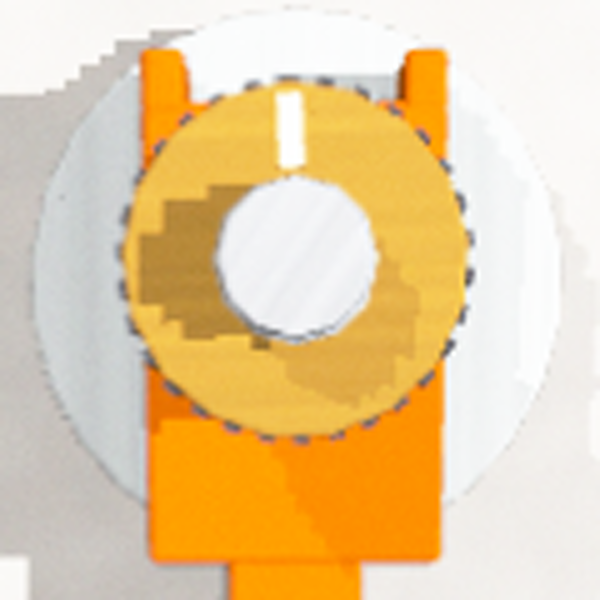

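View pics/w6d.png

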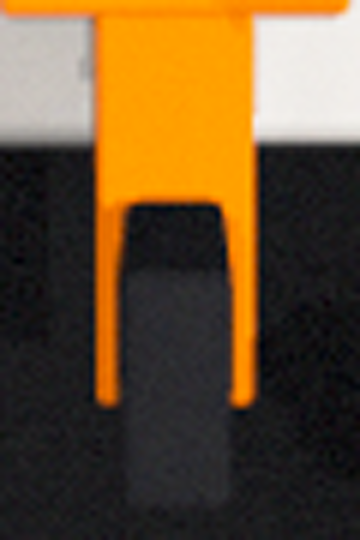

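```bash
python3 - <<'E'
from h import *
from bench import ctrl
np.set_printoptions(precision=4,suppress=True)
c=ctrl.camera_params("wrist");T=np.load("w6.npy")
un=lambda u,k,o:(np.array(u)+.5)/k-.5+np.array(o)
u=un([[297,257]],5,(260,70))
f=lambda q:(proj([[q[0],q[1],.109]],c,T)-u).ravel()
post=least_squares(f,[.572,.094]).x;print("post",post)
A=[[35,24,47],[35,-24,47],[-70,7,97],[-70,-7,97],[-100,7,97],[-100,-7,97]]
v=np.r_[un([[141,50],[447,48]],5,(260,70)),un([[122,272],[230,272],[124,505],[230,505]],6,(290,180))]
for k in (slice(0,6),slice(0,2)):
  p,r=fit([(c,T,np.array(A)[k],v[k])],[.572,.094,.03]);print(p,np.degrees(p[2]),r.round(1).tolist())
  d=p[:2]-post; print("slot-post mm",d*1000)
a=np.linspace(0,2*np.pi,180)
for h in(28,30,32,34,36):
    q=proj(np.c_[post[0]+.023*np.cos(a),post[1]+.023*np.sin(a),0*a+(67+h)/1000],c,T)
    q=(q-[260,70]+.5)*5-.5;print(h,q.min(0),q.max(0))
q=proj(np.c_[post[0]+.045*np.cos(a),post[1]+.045*np.sin(a),0*a+.027],c,T);q=(q-[260,70]+.5)*5-.5;print(q.min(0),q.max(0))
E
```

```text
post [0.5721 0.0947]
[0.5727 0.095  0.0355] 2.036527851088167 [[-0.5, -0.9], [0.5, -0.8], [-0.9, -0.1], [1.0, -0.2], [-0.9, 1.7], [0.9, 1.7]]
slot-post mm [0.6236 0.294 ]
[0.5721 0.0949 0.0381] 2.1851994808704696 [[-0.5, 0.0], [0.5, 0.0]]
slot-post mm [0.0047 0.1738]
28 [124.5641  82.9063] [469.1467 438.6182]
30 [123.2533  80.5854] [470.4927 439.0632]
32 [121.9221  78.2281] [471.8595 439.515 ]
34 [120.5701  75.8334] [473.2478 439.9738]
36 [119.1968  73.4005] [474.6579 440.4397]
[29.0836  5.3095] [563.6658 556.1146]
```

```bash
python3 - <<'E'
from h import *
from bench import ctrl
print(ctrl.ik([.5728,.0946,.15],R(np.radians(95))))
ctrl.goto([.5728,.0946,.15],R(np.radians(95)))
ctrl.command_gripper(0.8)
np.save("w7.npy",wpose(ctrl));print(ctrl.current_tool_pos())
w=ctrl.read_camera("wrist");cv2.imwrite("pics/w7.png",w);print(ctrl.current_t(),ctrl.current_q())
E
```

```text
[ 3.48560892e+00  2.67093666e+01  8.59625916e+01 -2.54444375e-14
  6.73280418e+01 -1.51439108e+00]
[0.57279292 0.09461843 0.15001268]
15.9167 [ 3.48559128e+00  2.67088663e+01  8.59613677e+01  6.79489932e-04
  6.73262367e+01 -1.51194796e+00]
```

View pics/w7.png

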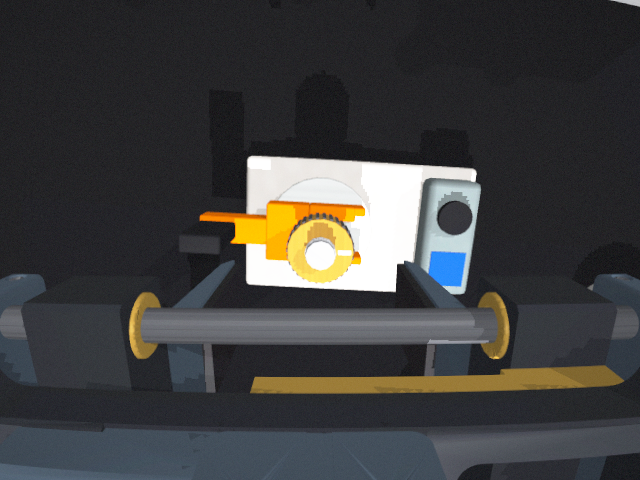

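```bash
python3 - <<'E'
from h import *
w=cv2.imread("pics/w7.png")
cv2.imwrite("pics/w7c.png",cv2.resize(w[200:300,270:370],None,fx=6,fy=6,interpolation=cv2.INTER_CUBIC))
E
```

```text
(no output)
```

View pics/w7c.png

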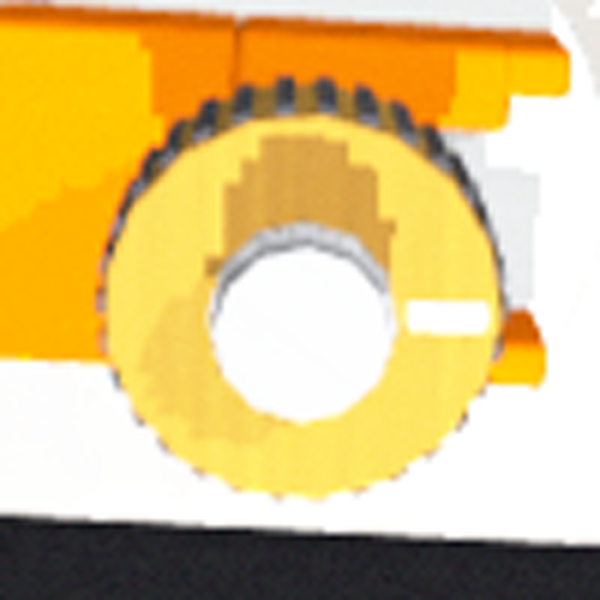

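```bash
python3 - <<'E'
from h import *
from bench import ctrl
np.set_printoptions(precision=4,suppress=True)
c=ctrl.camera_params("wrist");T=np.load("w7.npy")
un=lambda u,k,o:(np.array(u)+.5)/k-.5+np.array(o)
u=un([[302,332]],6,(270,200))
f=lambda q:(proj([[q[0],q[1],.109]],c,T)-u).ravel()
post=least_squares(f,[.572,.094]).x;print("post",post)
a=np.linspace(0,2*np.pi,180)
for h in(28,30,32,34,36):
    q=proj(np.c_[post[0]+.023*np.cos(a),post[1]+.023*np.sin(a),0*a+(67+h)/1000],c,T)
    q=(q-[270,200]+.5)*6-.5;print(h,q.min(0),q.max(0))
E
```

```text
post [0.5722 0.0955]
28 [103.2227 103.1537] [500.2614 486.9113]
30 [101.7951 106.2548] [501.763  492.6502]
32 [100.3464 109.4031] [503.2867 498.472 ]
34 [ 98.8762 112.5998] [504.833  504.3786]
36 [ 97.3839 115.846 ] [506.4026 510.3718]
```

```bash
cat >> h.py <<'E'
P=np.array([.5722,.0948]);Y0=np.radians(95);Z0=.065
def turn(ctrl,th,rate,settle=.12):
    ctrl.move_l([*P,Z0-.04/(2*np.pi)*th],vel=.0064*rate,ori=R(Y0-th))
    ctrl.sleep(settle)
    t=[];f=[]
    for _ in range(4):
        t.append(ctrl.current_wrist_torque());f.append(ctrl.current_contact_force());ctrl.sleep(.01)
    return np.mean(t,0),np.mean(f,0)
E
python3 - <<'E'
from h import *
from bench import ctrl
np.set_printoptions(precision=3,suppress=True)
ctrl.move_l([*P,.15],vel=.1,ori=R(Y0))
ctrl.move_l([*P,Z0],vel=.15)
print(ctrl.current_contact_force(),ctrl.current_wrist_torque())
ctrl.command_gripper(0.0)
print(ctrl.current_t(),ctrl.current_grip_width(),ctrl.current_contact_force(),ctrl.current_wrist_torque(),ctrl.current_tool_pos())
for th in(.05,.1,.15,.2,.25):
    t,f=turn(ctrl,th,.6);print(th,ctrl.current_t(),t,f,ctrl.current_grip_width())
w=ctrl.read_camera("wrist");cv2.imwrite("pics/w8.png",w)
s=ctrl.read_camera("side")
cv2.imwrite("pics/s8c.png",cv2.resize(s[180:290,250:390],None,fx=5,fy=5,interpolation=cv2.INTER_CUBIC))
E
```

```text
[ 0.14  -1.106 -0.568] [-0.082  0.073 -0.011]
17.45 0.48639290498313237 [4.645 1.31  3.901] [ 0.056 -0.83   0.039] [0.573 0.095 0.066]
0.05 17.85 [ 0.044 -0.878 -0.09 ] [5.551 0.529 4.604] 0.4827923977283201
0.1 18.25 [ 0.055 -0.899 -0.095] [5.354 0.864 4.479] 0.4861612661002099
0.15 18.65 [ 0.047 -0.921 -0.088] [5.509 0.035 4.247] 0.48720017162370327
0.2 19.05 [ 0.038 -0.943 -0.056] [5.13  0.388 4.586] 0.48186020770481597
0.25 19.45 [ 0.035 -0.958 -0.064] [5.432 0.339 4.303] 0.4804014511848343
```

View pics/s8c.png

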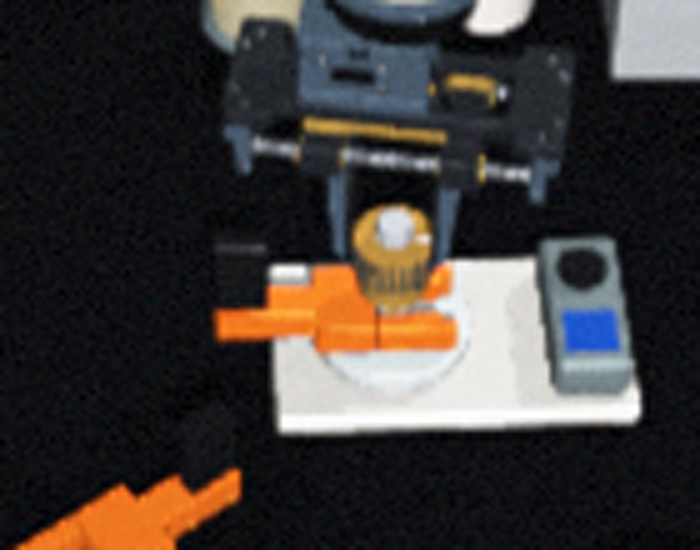

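View pics/w8.png

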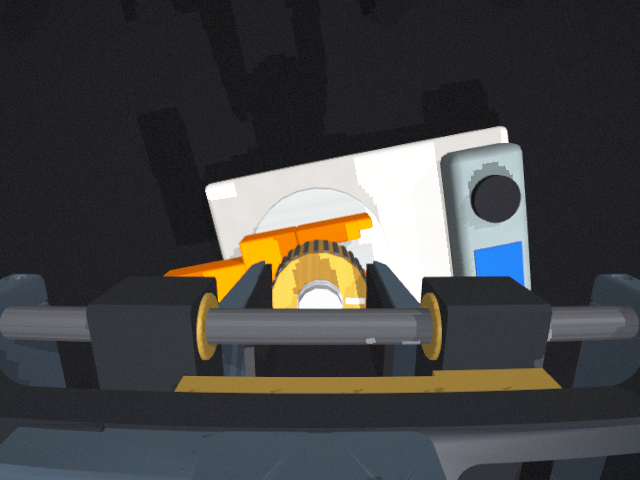

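```bash
python3 - <<'E'
from h import *
import h
from bench import ctrl
np.set_printoptions(precision=4,suppress=True)
print(ctrl.current_tool_pos())
h.P=np.array([.5730,.0949]);h.Z0=.0655
for th in(.28,.31,.34,.37,.4):
    t,f=turn(ctrl,th,.6,.15);print(th,round(ctrl.current_t(),2),t,f,ctrl.current_tool_pos())
print([round(float(ctrl.current_wrist_torque()[2]),3) for _ in range(4)])
E
```

```text
[0.5734 0.0949 0.0639]
0.28 20.11 [-0.048  -0.9073  0.0194] [5.3211 0.0193 2.8825] [0.5734 0.0949 0.0638]
0.31 20.54 [-0.0595 -0.9387 -0.0114] [ 5.6083 -0.1944  2.5074] [0.5734 0.0949 0.0636]
0.34 20.98 [-0.065  -0.9238 -0.0116] [5.7102 0.12   2.1836] [0.5734 0.0949 0.0635]
0.37 21.41 [-0.0824 -0.9633  0.0143] [5.4853 0.2868 2.3619] [0.5734 0.0949 0.0632]
0.4 21.84 [-0.0711 -0.9679  0.0011] [5.0313 0.1586 2.4326] [0.5734 0.0949 0.0631]
[-0.004, -0.004, -0.004, -0.004]
```

```bash
python3 - <<'E'
from h import *
import h
from bench import ctrl
np.set_printoptions(precision=4,suppress=True)
h.P=np.array([.5738,.0949]);h.Z0=.0658
for th in np.arange(.45,1.06,.05):
    t,f=turn(ctrl,th,.6,.15);print(round(th,2),round(ctrl.current_t(),2),t,f,np.array(ctrl.current_tool_pos()))
E
```

```text
0.45 22.38 [-0.0338 -0.3562  0.0076] [3.0475 0.2843 0.1416] [0.5736 0.0949 0.0628]
0.5 22.82 [-0.0691 -0.2837 -0.0497] [ 2.1751  0.389  -0.3782] [0.5736 0.0949 0.0625]
0.55 23.25 [-0.0483 -0.1784 -0.0365] [ 2.1548  0.3308 -0.9649] [0.5737 0.0949 0.0623]
0.6 23.68 [-0.0709 -0.1613 -0.0533] [ 1.8834  0.1801 -1.2757] [0.5737 0.0949 0.0619]
0.65 24.12 [-0.1099 -0.1467 -0.0403] [ 1.5455  0.2631 -2.0031] [0.5737 0.0949 0.0616]
0.7 24.55 [-0.1046 -0.1919 -0.0275] [ 2.055   0.0123 -1.9051] [0.5738 0.0949 0.0614]
0.75 24.98 [-0.1257 -0.2269 -0.0521] [ 1.7919 -0.5366 -2.6193] [0.5738 0.0949 0.061 ]
0.8 25.42 [-0.1877 -0.2241 -0.0098] [ 1.8553 -0.6822 -2.0227] [0.5739 0.0949 0.0607]
0.85 25.85 [-0.2301 -0.2983 -0.0578] [ 2.507  -1.1391 -2.6626] [0.5738 0.0949 0.0604]
0.9 26.28 [-0.3158 -0.3819 -0.0124] [ 2.9081 -1.5409 -2.7931] [0.5739 0.0949 0.0601]
0.95 26.72 [-0.3861 -0.4513 -0.0272] [ 2.7908 -1.9425 -2.4312] [0.5738 0.0949 0.0598]
1.0 27.15 [-0.4702 -0.5119 -0.0233] [ 3.3322 -1.8911 -2.2966] [0.5738 0.0949 0.0594]
1.05 27.58 [-0.5837 -0.5814 -0.0074] [ 3.8406 -2.756  -2.1016] [0.5739 0.0948 0.0591]
```

```bash
python3 - <<'E'
from h import *
from bench import ctrl
w=ctrl.read_camera("wrist");cv2.imwrite("pics/w9.png",w)
a=cv2.imread("pics/w8.png")
k=lambda i:cv2.resize(i[200:320,240:400],None,fx=4.5,fy=2.4 if 0 else 2.4,interpolation=cv2.INTER_CUBIC)
cv2.imwrite("pics/w89.png",np.vstack([k(a),k(w)]))
E
```

```text
(no output)
```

View pics/w89.png

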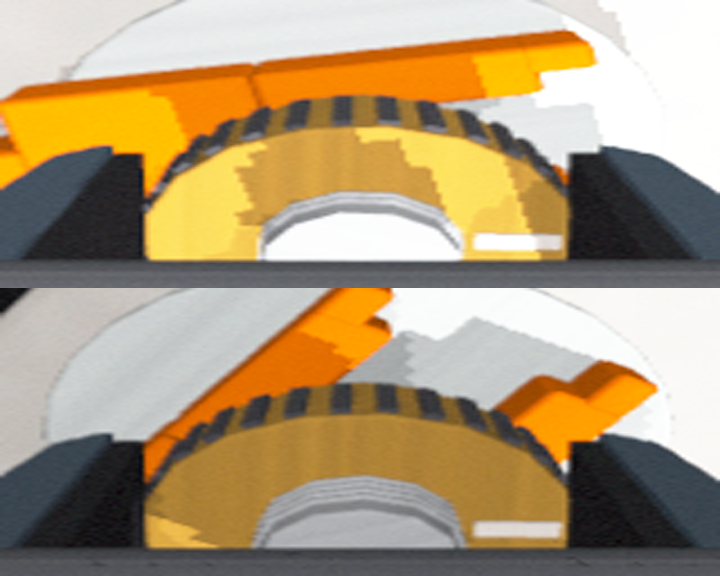

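```bash
python3 - <<'E'
from h import *
import h
from bench import ctrl
np.set_printoptions(precision=3,suppress=True)
h.P=np.array([.5743,.0943]);h.Z0=.0654
for th in np.arange(1.07,1.26,.02):
    t,f=turn(ctrl,th,.25,.1);e=ctrl.current_eef_rot();y=np.arctan2(e[1][2],e[0][2]);print(round(th,2),round(ctrl.current_t(),2),t,f,np.round(ctrl.current_tool_pos(),4),round(float(Y0-y),4))
E
```

```text
1.07 28.23 [0.682 0.349 0.052] [-0.324  3.078  5.474] [0.574 0.095 0.059] 1.0698
1.09 28.62 [ 0.678  0.341 -0.02 ] [-0.859  3.239  5.305] [0.574 0.095 0.059] 1.0899
1.11 29.0 [0.653 0.356 0.013] [-0.73   3.256  5.927] [0.574 0.095 0.058] 1.1099
1.13 29.38 [ 0.651  0.324 -0.   ] [-0.7    2.942  5.329] [0.574 0.095 0.058] 1.1299
1.15 29.77 [ 0.653  0.313 -0.012] [-0.143  2.599  5.139] [0.574 0.095 0.058] 1.1499
1.17 30.15 [ 0.62   0.306 -0.028] [-0.36   2.552  5.404] [0.574 0.095 0.058] 1.1699
1.19 30.53 [0.63  0.286 0.008] [-0.681  2.844  5.364] [0.574 0.095 0.058] 1.1899
1.21 30.92 [ 0.596  0.278 -0.008] [-0.67   3.059  5.175] [0.574 0.095 0.058] 1.21
1.23 31.3 [ 0.585  0.288 -0.02 ] [0.134 2.673 4.949] [0.574 0.095 0.058] 1.2299
1.25 31.68 [ 0.596  0.268 -0.017] [-0.075  2.717  4.758] [0.574 0.095 0.058] 1.2499
```

```bash
python3 - <<'E'
from h import *
import h
from bench import ctrl
np.set_printoptions(precision=3,suppress=True)
h.P=np.array([.5742,.0946]);h.Z0=.0656
def smp(n=8):
    a=[]
    for _ in range(n):
        a.append(np.r_[ctrl.current_wrist_torque(),ctrl.current_contact_force(),ctrl.current_effort()[3:6]]);ctrl.sleep(.01)
    return np.mean(a,0),np.std(a,0)
for th in np.arange(1.27,1.36,.02):
    ctrl.move_l([*h.P,h.Z0-.04/(2*np.pi)*th],vel=.0064*.25,ori=R(Y0-th))
    m0,s0=smp();m,s=smp()
    print(round(th,2),round(ctrl.current_t(),2),m0[[2,8]],m,s[[2,8]])
E
```

```text
1.27 32.08 [0.005 0.169] [ 0.292  0.154  0.005  0.487  1.179  3.69  -0.371 -0.013  0.047] [0.036 0.016]
1.29 32.46 [-0.023  0.156] [ 0.314  0.216  0.003 -0.193  1.034  4.055 -0.422 -0.089  0.028] [0.031 0.017]
1.31 32.84 [0.012 0.155] [ 0.328  0.201  0.008 -0.218  1.217  3.524 -0.424 -0.126  0.027] [0.023 0.017]
1.33 33.23 [0.021 0.155] [ 0.283  0.239 -0.003  0.177  0.959  3.507 -0.403 -0.14   0.027] [0.03  0.017]
1.35 33.61 [-0.025  0.155] [ 0.275  0.215 -0.012 -0.182  0.874  3.528 -0.366 -0.137  0.027] [0.026 0.017]
```

```bash
python3 - <<'E'
from h import *
import h
from bench import ctrl
np.set_printoptions(precision=3,suppress=True,linewidth=200)
h.P=np.array([.5742,.0947]);h.Z0=.0658
for th in (1.37,1.39,1.41):
    ctrl.move_l([*h.P,h.Z0-.04/(2*np.pi)*th],vel=.0064*.25,ori=R(Y0-th))
    E=[];W=[];F=[]
    for _ in range(12):
        E.append(ctrl.current_effort()[5]);W.append(ctrl.current_wrist_torque()[2]);F.append(ctrl.current_contact_force()[2]);ctrl.sleep(.025)
    print(th,round(ctrl.current_t(),2));print(np.array(E));print(np.array(W));print(np.array(F))
E
```

```text
1.37 34.16
[0.289 0.183 0.114 0.07  0.045 0.03  0.023 0.02  0.019 0.02  0.022 0.024]
[-0.003  0.055  0.029  0.051  0.057  0.029  0.007 -0.014  0.024 -0.01   0.069  0.047]
[ 1.568  1.002  1.058  0.834  2.185  0.889  0.107  0.571 -0.365  0.664  0.86  -0.255]
1.39 34.71
[0.291 0.186 0.116 0.073 0.046 0.031 0.023 0.02  0.019 0.019 0.021 0.022]
[ 0.045  0.007  0.013 -0.006  0.048 -0.044 -0.006 -0.001  0.06   0.038  0.03   0.01 ]
[-0.44   0.265 -0.017 -0.885  0.861 -0.236 -0.342 -0.168  0.308 -0.163 -0.882 -1.992]
1.41 35.26
[0.296 0.19  0.121 0.077 0.051 0.036 0.028 0.024 0.023 0.024 0.025 0.027]
[ 0.016 -0.014  0.047  0.035  0.001 -0.015  0.076  0.031  0.037 -0.016  0.093  0.046]
[ 0.713 -0.041 -0.319 -0.766 -1.169 -0.46  -1.897 -0.774 -1.476 -0.905 -1.109 -0.789]
```

```bash
cat >> h.py <<'E'
P2=np.array([.5742,.0947]);Z2=.0658
def step(ctrl,th):
    ctrl.move_l([*P2,Z2-.04/(2*np.pi)*th],vel=.0064*.25,ori=R(Y0-th))
    E=[];W=[];F=[]
    for _ in range(8):
        E.append(ctrl.current_effort()[5]);W.append(ctrl.current_wrist_torque());F.append(ctrl.current_contact_force());ctrl.sleep(.025)
    return E[0],E[3],np.mean(E[5:]),np.mean(W,0),np.mean(F,0)
E
python3 - <<'E'
from h import *
from bench import ctrl
np.set_printoptions(precision=3,suppress=True,linewidth=200)
H=[]
for th in np.arange(1.43,1.96,.02):
    r=step(ctrl,th);H.append(r[:3]);print(round(th,2),round(ctrl.current_t(),2),np.array(r[:3]),r[3],r[4])
    if len(H)>4:
        b=np.median(H[-6:-1],0)
        if np.abs(np.array(H[-1])-b)[1:].max()>.012: print("SHIFT");break
E
```

```text
1.43 35.71 [0.298 0.079 0.031] [-0.349  0.054  0.036] [ 0.878 -1.849 -1.299]
1.45 36.16 [0.298 0.08  0.033] [-0.408  0.06   0.021] [ 0.584 -2.669 -1.02 ]
1.47 36.61 [0.298 0.08  0.033] [-0.443  0.043  0.028] [ 0.868 -2.787 -1.118]
1.49 37.06 [0.299 0.081 0.034] [-0.504  0.045  0.031] [ 0.409 -2.761 -1.114]
1.51 37.51 [0.299 0.081 0.034] [-0.574  0.03   0.028] [ 0.836 -2.842 -1.368]
1.53 37.96 [0.299 0.081 0.034] [-0.643  0.033  0.033] [ 0.95  -3.615 -1.442]
1.55 38.41 [0.3   0.082 0.035] [-0.687  0.02   0.028] [ 0.714 -3.887 -1.138]
1.57 38.86 [0.3   0.082 0.035] [-0.766 -0.001  0.045] [ 0.506 -3.912 -1.129]
1.59 39.31 [0.3   0.082 0.035] [-0.807 -0.009  0.026] [ 0.758 -4.277 -1.373]
1.61 39.76 [0.3   0.082 0.035] [-0.853  0.     0.02 ] [ 0.711 -4.489 -1.272]
1.63 40.21 [0.3   0.082 0.035] [-0.92  -0.021  0.019] [ 0.824 -4.754 -1.539]
1.65 40.66 [0.293 0.07  0.035] [-0.963  0.001  0.034] [ 0.79  -4.939 -1.082]
SHIFT
```

```bash
python3 - <<'E'
from h import *
from bench import ctrl
np.set_printoptions(precision=3,suppress=True,linewidth=200)
for th in (1.66,1.67,1.68,1.69):
    r=step(ctrl,th);print(round(th,2),round(ctrl.current_t(),2),np.array(r[:3]),r[3],r[4])
w=ctrl.read_camera("wrist")
s=ctrl.read_camera("side")
cv2.imwrite("pics/w10.png",np.hstack([cv2.resize(w[180:320,240:400],(400,350)),cv2.resize(s[220:290,290:370],(400,350),interpolation=cv2.INTER_CUBIC)]))
E
```

```text
1.66 41.11 [0.159 0.08  0.07 ] [-0.97  -0.005  0.068] [ 0.599 -5.212 -0.839]
1.67 41.56 [0.159 0.081 0.071] [-0.961 -0.009  0.061] [ 0.892 -4.847 -1.084]
1.68 42.01 [0.159 0.081 0.071] [-1.001 -0.001  0.078] [ 0.801 -5.119 -1.266]
1.69 42.46 [0.159 0.081 0.071] [-0.99  -0.013  0.056] [ 0.864 -5.454 -1.131]
```

View pics/w10.png

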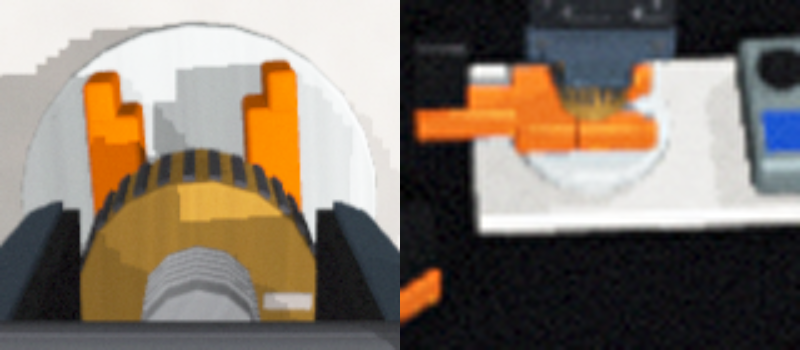

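```bash
cat >> h.py <<'E'
def step2(ctrl,th):
    ctrl.move_l([*P2,Z2-.04/(2*np.pi)*th],vel=.0064*.25,ori=R(Y0-th))
    E=[];W=[];F=[]
    for _ in range(6):
        E.append(ctrl.current_effort()[5]);W.append(ctrl.current_wrist_torque());F.append(ctrl.current_contact_force());ctrl.sleep(.025)
    return np.array([E[0],E[3],E[5]]),np.mean(W,0),np.mean(F,0)
E
python3 - <<'E'
from h import *
from bench import ctrl
np.set_printoptions(precision=3,suppress=True,linewidth=200)
H=[];c=0
for th in np.arange(1.70,1.96,.01):
    r=step2(ctrl,th);H.append(r[0]);print(round(th,2),round(ctrl.current_t(),2),*r)
    if len(H)>2:
        c=c+1 if np.abs(r[0]-H[1]).max()>.007 else 0
        if c>=2: print("SHIFT");break
E
```

```text
1.7 42.96 [0.159 0.081 0.072] [-1.02   0.002  0.086] [ 0.659 -4.913 -0.679]
1.71 43.36 [0.159 0.081 0.072] [-1.001  0.019  0.07 ] [ 0.898 -4.866 -0.798]
1.72 43.76 [0.159 0.081 0.072] [-0.991 -0.018  0.079] [ 0.611 -5.348 -0.894]
1.73 44.16 [0.159 0.081 0.072] [-1.023  0.003  0.075] [ 0.493 -5.301 -0.918]
1.74 44.56 [0.159 0.081 0.072] [-0.998 -0.008  0.1  ] [ 0.597 -5.087 -0.403]
1.75 44.96 [0.159 0.081 0.072] [-1.059  0.008  0.089] [ 0.949 -5.449 -0.998]
1.76 45.36 [0.159 0.081 0.072] [-1.05   0.036  0.073] [ 0.669 -5.623 -0.349]
1.77 45.76 [0.159 0.081 0.072] [-1.021  0.018  0.071] [ 0.931 -5.594 -0.966]
1.78 46.16 [0.159 0.08  0.071] [-1.056  0.014  0.079] [ 0.641 -5.192 -0.588]
1.79 46.56 [0.158 0.08  0.071] [-1.055  0.011  0.08 ] [ 1.106 -5.454 -0.969]
1.8 46.96 [0.158 0.08  0.071] [-1.082  0.014  0.088] [ 0.893 -5.219 -0.658]
1.81 47.36 [0.158 0.08  0.071] [-1.061  0.022  0.082] [ 0.873 -5.459 -0.964]
1.82 47.76 [0.158 0.08  0.071] [-1.071  0.022  0.061] [ 0.955 -5.728 -0.5  ]
1.83 48.16 [0.158 0.08  0.071] [-1.077  0.026  0.084] [ 0.762 -5.592 -0.899]
1.84 48.56 [0.158 0.08  0.071] [-1.069  0.033  0.06 ] [ 0.836 -5.478 -0.449]
1.85 48.96 [0.158 0.08  0.071] [-1.099  0.037  0.076] [ 0.469 -5.596 -1.145]
1.86 49.36 [0.158 0.08  0.071] [-1.071  0.03   0.071] [ 0.733 -5.449 -0.953]
1.87 49.76 [0.158 0.08  0.071] [-1.088  0.035  0.066] [ 0.601 -5.751 -0.796]
1.88 50.16 [0.158 0.079 0.07 ] [-1.094  0.055  0.053] [ 1.042 -5.555 -0.733]
1.89 50.56 [0.157 0.079 0.071] [-1.125  0.045  0.06 ] [ 0.678 -5.781 -0.733]
1.9 50.96 [0.157 0.079 0.07 ] [-1.149  0.02   0.077] [ 0.478 -6.129 -0.701]
1.91 51.36 [0.162 0.084 0.075] [-1.105  0.041  0.076] [ 0.735 -5.934 -0.351]
1.92 51.76 [0.175 0.097 0.088] [-1.121  0.047  0.078] [ 0.635 -5.622 -0.018]
1.93 52.16 [0.187 0.109 0.101] [-1.132  0.049  0.112] [ 0.835 -5.866 -0.373]
SHIFT
```

```bash
python3 - <<'E'
from h import *
from bench import ctrl
np.set_printoptions(precision=3,suppress=True,linewidth=200)
for th in np.arange(1.94,2.006,.01):
    r=step2(ctrl,th);e=ctrl.current_eef_rot();print(round(th,2),round(ctrl.current_t(),2),*r,round(float(Y0-np.arctan2(e[1][2],e[0][2])),4))
E
```

```text
1.94 52.56 [0.2   0.122 0.113] [-1.166  0.063  0.112] [ 0.485 -6.102  0.148] 1.9394
1.95 52.96 [0.212 0.134 0.125] [-1.167  0.083  0.132] [ 0.177 -6.525  0.414] 1.9494
1.96 53.36 [0.223 0.145 0.136] [-1.2    0.118  0.122] [ 0.166 -6.636  0.914] 1.9594
1.97 53.76 [0.235 0.157 0.148] [-1.192  0.107  0.14 ] [ 0.227 -6.361  1.114] 1.9694
1.98 54.16 [0.246 0.168 0.159] [-1.223  0.129  0.135] [ 0.295 -6.692  1.724] 1.9794
1.99 54.56 [0.256 0.178 0.169] [-1.244  0.17   0.147] [ 0.551 -6.734  1.697] 1.9893
2.0 54.96 [0.266 0.188 0.179] [-1.262  0.17   0.194] [-0.078 -6.616  1.939] 1.9993
```

```bash
python3 - <<'E'
from h import *
from bench import ctrl
np.set_printoptions(precision=3,suppress=True,linewidth=200)
ctrl.command_gripper(0.8)
q=np.array(ctrl.current_tool_pos());print(q,ctrl.current_grip_width(),ctrl.current_contact_force())
ctrl.move_l([q[0],q[1],.17],vel=.15)
y=np.radians(1.72)
ctrl.move_l([q[0]-.083,q[1]-.003,.17],vel=.15)
print(ctrl.current_t())
np.save("w11.npy",wpose(ctrl))
w=ctrl.read_camera("wrist");s=ctrl.read_camera("side");t=ctrl.read_camera("top")
cv2.imwrite("pics/w11.png",w);cv2.imwrite("pics/s11.png",s);cv2.imwrite("pics/t11.png",t)
cv2.imwrite("pics/s11c.png",cv2.resize(s[200:290,250:390],None,fx=5,fy=5,interpolation=cv2.INTER_CUBIC))
E
```

```text
[0.574 0.095 0.053] 0.7998539957472303 [-1.046 -0.036 -0.504]
57.2083
```

View pics/w11.png

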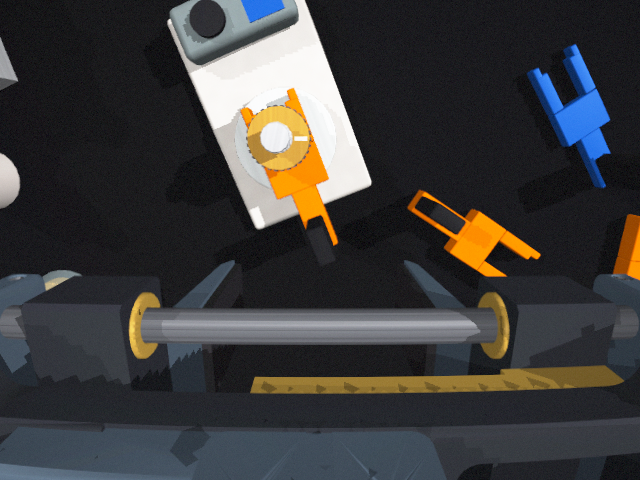

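View pics/s11c.png

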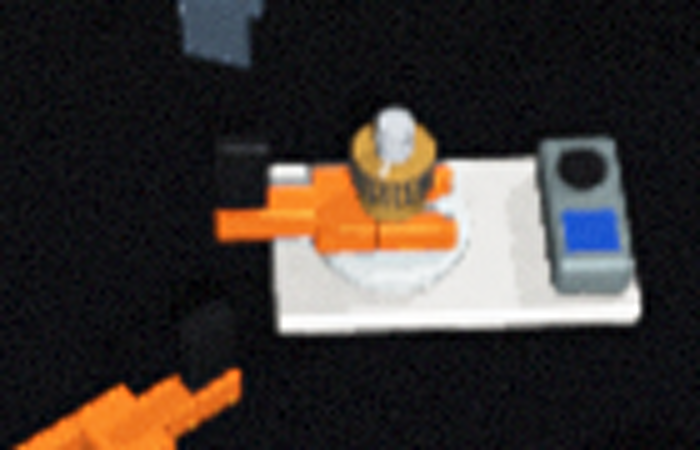

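View pics/t11.png

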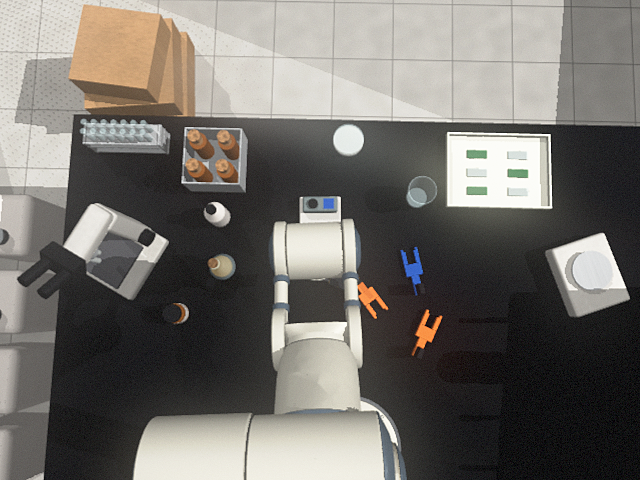

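```bash
python3 -c "
from bench import ctrl
ctrl.sign_off();print(ctrl.current_t())"
```

```text
the job is handed in; nothing more can be done
the job is handed in; nothing more can be done
```

The job is handed in: the orange spacer is home on the seat and the collar nips it with an estimated 9–10 N. I released the collar and backed the arm clear at about 57 s.

- **Spacer:** I took the one farthest to the robot's right. I slid it around the post until it met the slot's end, at 70.6 mm against 70.5 mm predicted, then set it down flat and released it. The wrist view put the slot centre within about 0.7 mm of the post's axis.
- **Collar:** It first touched at about 1.907 rad of turn, where the last joint's held torque, steady until then, began to climb by about 0.012 N m per 0.01 rad. I stopped at 2.00 rad, about 0.09 rad past touch. The nip is worked out from that angle and your 1 N per 0.01 rad; I had no direct force reading.
- **Last pictures:** The spacer had not moved, the collar was seated on it, and the blue spacer and glassware looked undisturbed.

**Checks that disagreed:**
- **Touch signal:** The wrist torque was too noisy to show the touch clearly, so I used the last joint's torque. It rose at touch rather than dropped. An earlier blip at 1.65 rad was a false alarm.
- **Collar height:** The images put the touch nearer 1.7 rad.
- **Camera positions:** The fixed cameras and the wrist camera differed by about 2–4 mm.
- **Side force:** The collar turned with up to about 7 N of sideways force on the hand, because the hand was slightly off centre.

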